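# Lock the bayonet cap on the filter bowl

### The arm

A 6-joint arm with a two-finger parallel gripper is mounted at the origin on the work surface. World frame = base frame: x ahead of the robot, y to its left, z up, the work surface at z = 0. Lengths are in mm, angles in degrees, forces in N, time in s.
With the tool pointing down it reaches from about 350 to 725 mm from the base axis. Payload 6 kg.
Tool frame: the origin (TCP) lies between the finger pads, 19 mm behind the fingertips; this is the grasp point; z points along the fingers, y is the line along which they close (so a half turn about z gives the same grasp; the last joint's range is limited). The gripper opens to 85 mm and grips with 20 to 120 N. Pads are 22 mm wide; open, the fingers measure 114 mm over their backs; the gripper's body (76 mm by 85 mm) begins 54 mm behind the grasp point. The pads swing forward as they close: fully open they stand 13 mm farther back than shut.
Start: joints at [92.573, 2.303, 4.859, 0, -92.561, -19.12], TCP at [170.855, 575.138, 249.961] pointing down, gripper open.
Joint ranges: [-146.85, 146.85], [-73.84, 115.35], [-62.03, 85.46], [-188.31, 113.3], [-161.28, -10.13], [-171.36, 171.36]. Speed limits (degrees/s): [147.25, 147.25, 172.46, 180, 180, 180].

### API

Orientations are given as [roll, pitch, yaw] about the fixed x, y, z axes, in that order (R = Rz(yaw) Ry(pitch) Rx(roll)).
In Python, from rig import sensors, vision, ctrl gives the robot as it stands.
- The arm moves only by the shell command python3 -m handwheel 'ROWS' [FORCE]. ROWS is JSON, a list of rows, each a list of 3 entries, a list of its own where there are three numbers: the finger opening in cm, from 0 to 8.54, then the shift along the tool's x, y, z in cm, then the turn about the tool's z in degrees. In form: [[hand, [tx, ty, tz], turn], ...]. A call has 1 to 8 rows; each row is the pose to reach, as a shift and turn from the pose commanded when the call began, along the tool's axes at that moment; what a row does not reach only later rows make up. A row lasts 1/8 s, in which the tool goes at most 62.5 mm and 10.7 degrees, less where a joint would pass 70% of its speed; a pose out of reach is approached as far as the arm can. A call with a gripper value outside its range is refused whole. The fingers move at their own pace and stop on an object; FORCE is the grip in N (left out, the last holds). Time passes only in rows, so rows that repeat a pose let the fingers close. It gives the time, the measured TCP pose, the force, the opening and the grip force at its end, in the units of the state.
- sensors.observe(): the state, without advancing time (a new reading comes with each control period).
- vision.snapshot(name): name is "scene" or "side" or "wrist"; returns the picture (400x640x3 uint8, blue, green, red); there is no depth.
- vision.camera_model(name): a dict with "K" (3x3 intrinsics, pixels), "cam_to_world" (4x4, takes a point from camera to world coordinates); the wrist camera has in their place "tool_from_camera" (4x4, takes a point from camera to tool coordinates, whose origin is the TCP and whose axes are the flange's). Camera axes: x right, y up, looking along -z (the intrinsics and any distortion apply to the point x, -y, -z); pixel columns grow to the right and rows downward; lengths in mm; the calibration is good to about 2 mm. The wrist camera is an equidistant fisheye: a pixel r from the principal point sees the ray r / f radians off the axis. A picture is of the moment at which its call begins: read the wrist's pose just before it. camera_model takes no time and is no camera call.
- ctrl.close_job(): hands the job in; it is judged then, once.
The state is a dict: "time": time; "joint_positions": joint angles; "joint_velocities": joint speeds; "joint_torque": joint torques, N m; "eef_pos": TCP position; "tcp_rot": TCP orientation; "force": force on the tool from outside, world axes, zero at the start; "ft_torque": the same for the moment, N m; "opening": opening from 0.0 (shut) to 1.0 (fully open); "grip_force": force on a finger pad.
Only numpy, scipy, OpenCV 4.12 (cv2) and the standard library are available. Lean on these libraries where they do the work, as an engineer would, in place of code of your own. Each camera call takes 0.05 s, during which the arm holds its last target. There are 200 camera calls.

### The job

Close the filter bowl: set the blue cap in the bowl's neck, feel for the two entry slots until its lugs drop in, press it down against the spring and twist it clockwise about a quarter turn, then let it rise until it clicks into its locked pockets and let go. Force nothing, the lugs are plastic; leave the valve, the bottle and the screwdriver as they stand.

Things in the scene. Friction and masses are not known exactly. Their poses are not given: they have to be found in the camera images.
- cap: Blue plastic bayonet cap, about 130 g, upright on the grey mat. Origin: centre of the plug's underside, z up. Plug 52 mm across, foot chamfered 2.5 mm, up to z = 25.5 mm; two lugs along +x and -x out to 33 mm from the axis, 10 mm wide, from z = 10 to 16 mm; flange 80 mm across, z = 25.5 to 31.5 mm, with white dots over the lugs. A half turn about z gives the same cap.
- cap_seat (a point): On the cap's axis, in the plane of the flange's underside (25.5 mm above the plug's underside). Height above neck: 15.5 mm with the lugs lying on the ring beside the slots; 8 mm dropped in the slots, plug resting on the spring plate (it stays so if let go); 1.5 mm or less when the lugs can pass under the ring; 0 when the flange meets the rim (hard stop); 5 mm locked.
- cap_grip (a point): On the cap's axis in its grip bar, 52.5 mm above the plug's underside: the TCP can be put here, tool pointing down, closing along the cap's y. Bar: flat sides, 60 mm long along the cap's x, 14 mm thick along y, from z = 31.5 to 60 mm.
- stand: Aluminium bracket, fixed: foot 150 x 120 x 12 mm, post at its +x side, clamping the round white filter bowl (84 mm across, side ports low down). Origin: centre of the foot's underside, on the bowl's axis, z up. Bowl, ring and spring count as part of it. Lugs and ring bear 70 N, summed over the contacts of cap and bowl (turning under the spring takes about 40 N of it).
- neck (a point): On the bowl's axis at its rim, 130 mm above the bench; x, y as the bracket. Grey bayonet ring, top at the rim, bore 55 mm, 8 mm thick, two entry slots half a turn apart, 15 mm wide out to 35 mm from the axis (green marks). Bowl clamped by hand: the line through the slots is 0.2 to 1.4 rad counter-clockwise of this frame's x axis, not measured (find by feel or sight). It does not turn under load.
- valve: White plastic diaphragm valve standing loose on the bench, 62 x 84 x 82 mm high. Bystander. Origin at the centre of its underside.
- bottle: Clear water bottle, white cap and green label, 64 mm across, 200 mm high, standing. Bystander. Origin at the centre of its underside.
- screwdriver: Screwdriver with a green handle, lying on the bench along its x axis. Bystander.
- lock (a point): On the bowl's axis, 5 mm above the rim: cap_seat is here when locked. Pressed below the ring, the cap turns clockwise seen from above (yaw falls). From 1.25 to 1.54 rad past the slots' middle the lugs are under pockets 3.5 mm deep (red marks); let up there, the spring lifts them in with a click. Hard stop at 1.54 rad; counter-clockwise a wall beside the slot.
- spring (a point): On the bowl's axis, 17.5 mm below the rim: top of the sprung filter element's steel plate, 45 mm across, when free. It pushes the plug up with 2 N there, 2.4 N more per mm pressed: 9 N locked, 17.5 N with the lugs just under the ring, 21 N with the flange on the rim.
There are look-alikes about, which are no part of the job. What is meant by the cap is not brown or purple, and is the smaller of those in its own colour.

How it is judged (in metres and radians):
On the way, in this order (a step that is already met when the one before it is completed fails the run):
1. the cap stands in the bowl's neck, its lugs dropped into the entry slots (z of cap_seat in the frame of neck below 0.0105 m and horizontal distance between cap_seat and neck below 0.006 m).
2. the cap is pressed down against the spring until its lugs are below the ring (z of cap_seat in the frame of neck below 0.0025 m and horizontal distance between cap_seat and neck below 0.006 m).
At the end, for the whole second after the job is handed in: The cap is locked: its lugs have risen into the pockets, so that the flange's underside stands 3.5 to 6.5 mm above the rim (5 mm nominal; 8 mm is unlocked, 1.5 mm is under the ring short of the pockets), within 4 mm of the bowl's axis, level within 0.08 rad, at rest and released (z of cap_seat in the frame of neck between 0.0035 and 0.0065 m and horizontal distance between cap_seat and neck below 0.004 m and angle between cap's own z axis and vertical below 0.08 rad and linear speed of cap below 0.01 m/s); the robot touches nothing.
It fails at once if the cap and the bowl are pressed against each other with more than 70 N, summed over their contacts (contact force between cap and stand above 70 N).
It fails at once if the valve is moved more than 20 mm or tipped (distance of valve from where it was at the start of the episode above 0.02 m or angle between valve's own z axis and vertical above 0.3 rad).
It fails at once if the bottle is moved more than 20 mm or tipped (distance of bottle from where it was at the start of the episode above 0.02 m or angle between bottle's own z axis and vertical above 0.3 rad).
It fails at once if the screwdriver is moved more than 20 mm (distance of screwdriver from where it was at the start of the episode above 0.02 m).
It also fails if it takes over 72 s, if anything falls off the work surface, if the arm or the gripper's body presses on something with over 40 N, if the wrist force passes 120 N, or if a joint passes its speed limit or range.

## Working session

There is one attempt and no reset: what is moved stays moved. The work goes in short steps, Python scripts to look and compute and a shell command to move; the robot and the scene stay as the last step left them, time stands still between calls to the robot, and variables do not carry over. Pictures are saved under pics/ and viewed, at most 10 in all, crops included, and the job is handed in when it is done.

```bash
mkdir -p pics; ls; python3 - <<'E'
from rig import sensors, vision, ctrl
import cv2
for n in("scene","side","wrist"):
    im=vision.snapshot(n); cv2.imwrite(f"pics/{n}0.png",im)
    print(n,vision.camera_model(n))
print(sensors.observe())
E
```

```text
pics
scene {'K': array([[511.88717367,   0.        , 317.86900129],
       [  0.        , 511.88717367, 195.09551984],
       [  0.        ,   0.        ,   1.        ]]), 'cam_to_world': array([[-2.61825197e-01, -8.11702884e-01,  5.22097686e-01,
         1.16125963e+03],
       [ 9.65113493e-01, -2.19155114e-01,  1.43272407e-01,
         2.13114830e+02],
       [-1.87424798e-03,  5.41395848e-01,  8.40765736e-01,
         1.10742962e+03],
       [ 0.00000000e+00,  0.00000000e+00,  0.00000000e+00,
         1.00000000e+00]])}
side {'K': array([[459.34140733,   0.        , 322.51666025],
       [  0.        , 459.34140733, 192.77684963],
       [  0.        ,   0.        ,   1.        ]]), 'cam_to_world': array([[ 9.09317079e-01,  2.47587593e-01, -3.34429117e-01,
         1.15689051e+02],
       [-4.15596226e-01,  5.80085459e-01, -7.00557376e-01,
        -9.44511710e+02],
       [ 2.05481536e-02,  7.76016265e-01,  6.30378084e-01,
         9.93259319e+02],
       [ 0.00000000e+00,  0.00000000e+00,  0.00000000e+00,
         1.00000000e+00]])}
wrist {'K': array([[309.70691629,   0.        
[... 482 characters left out ...]

{'time': 0.15, 'joint_positions': array([ 9.25739237e+01,  2.33168295e+00,  4.81786030e+00, -1.87184326e-02,
       -9.25617244e+01, -1.91196309e+01]), 'joint_velocities': array([ 0.00836404, -0.11633479,  0.15007829,  0.04078786,  0.07084776,
       -0.10276278]), 'joint_torque': array([-1.05990486e-03, -3.68613660e+01,  3.47695899e+01,  6.93601727e+00,
       -4.24818907e-03,  4.98624161e-06]), 'eef_pos': array([170.74428118, 574.96872267, 249.22390038]), 'tcp_rot': array([ 1.79922495e+02, -7.07552692e-03, -1.65448781e+01]), 'force': array([ 0.29699982, -0.47132582,  0.01033538]), 'ft_torque': array([ 0.00775568, -0.00378942, -0.02719011]), 'grip_force': 0.0, 'opening': 1.002428098216418}
```

View pics/scene0.png

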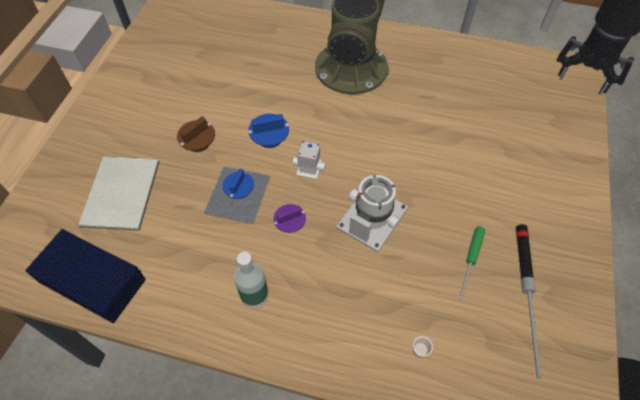

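View pics/side0.png

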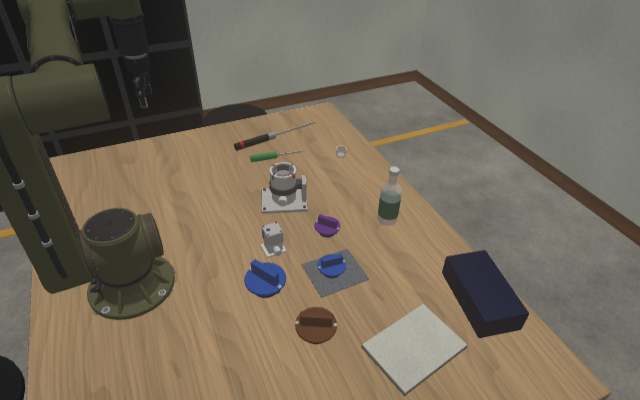

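Scene view: large blue cap (268,130), small blue cap on the grey mat (238,184), brown (196,134), purple (290,218). The small blue one on the mat fits: not brown or purple, smaller of its colour. Bowl at about (376,195). I'll confirm it in an enlarged crop.

```bash
cat > h.py <<'E'
import numpy as np
from rig import vision
def ray(n,u,v):
    m=vision.camera_model(n);K=m["K"];T=m["cam_to_world"]
    d=T[:3,:3]@np.array([(u-K[0,2])/K[0,0],-(v-K[1,2])/K[1,1],-1]);return T[:3,3],d
def at(n,u,v,z):
    o,d=ray(n,u,v);return o+d*(z-o[2])/d[2]
def proj(n,p):
    m=vision.camera_model(n);K=m["K"];T=m["cam_to_world"]
    c=T[:3,:3].T@(np.array(p)-T[:3,3]);return K[0,2]+K[0,0]*c[0]/-c[2],K[1,2]+K[1,1]*c[1]/c[2]
E
python3 - <<'E'
import cv2,numpy as np
a=cv2.imread("pics/scene0.png");b=cv2.imread("pics/side0.png")
c=lambda im,x,y:cv2.resize(im[y:y+50,x:x+66],None,fx=6,fy=6,interpolation=cv2.INTER_CUBIC)
cv2.imwrite("pics/crop1.png",np.vstack([np.hstack([c(a,205,160),c(a,343,165)]),np.hstack([c(b,300,240),c(b,250,155)])]))
from h import at
print(at("scene",238,184,31.5),at("side",332,266,31.5))
print(at("scene",376,188,130),at("side",283,171,130),at("scene",268,131,31.5))
E
```

```text
[ 513.62873634 -174.56030389   31.5       ] [ 516.05285829 -179.46849238   31.5       ]
[500.92287033 170.06451232 130.        ] [504.19817729 163.00708562 130.        ] [ 328.3713284  -155.46816142   31.5       ]
```

View pics/crop1.png

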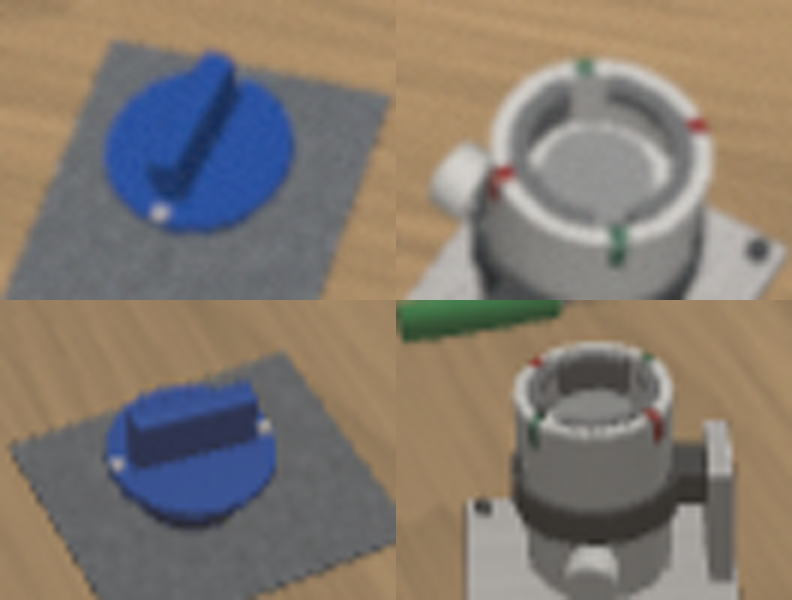

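Top left/bottom left: the small blue cap on the grey mat, dots at side (319.7,267.3) and (344.2,261). Right: the bowl with green slot marks, scene (374.7,176.2) and (380.2,204.2), red pocket marks (393.7,186), (361.2,193.8).

```bash
python3 - <<'E'
from h import *
def pr(n,a,b,z):
    p,q=at(n,*a,z),at(n,*b,z);d=q-p
    print(n,(p+q)[:2]/2,np.linalg.norm(d),np.degrees(np.arctan2(d[1],d[0])))
pr("side",(319.7,267.3),(344.2,261),32)
pr("scene",(374.7,176.2),(380.2,204.2),130)
pr("scene",(393.7,186),(361.2,193.8),130)
pr("side",(250+(537-396)/6,155+123/6),(250+(648-396)/6,155+57/6),130)
pr("side",(250+(654-396)/6,155+115/6),(250+(537-396)/6,155+63/6),130)
# foot corners in side: left-front, right-front
E
```

```text
side [ 518.94479809 -173.65816462] 73.03314393512977 -4.825400414949121
scene [505.34051038 174.23921957] 76.97836804215133 20.950218535148352
scene [505.07429569 174.48224623] 78.53341632766809 -59.1229954429581
side [505.97062982 168.5667222 ] 81.30629010122487 23.372125603691334
side [506.89713883 168.91230558] 78.54562176441964 120.85712274826746
```

Small blue cap on the mat confirmed: about (519,-174), bar yaw about -5°. Neck is about (505.5,172), slots at about 22°. I'll take a close look at the bowl on the way.

```bash
python3 -m handwheel '[[8.5,[5.4,3.6,-1],0],[8.5,[10.8,7.2,-3],0],[8.5,[16.3,10.9,-3],0],[8.5,[21.7,14.5,-3],0],[8.5,[27.2,18.2,-3],0],[8.5,[32.6,21.8,-3],0],[8.5,[38,25.5,-3],0],[8.5,[43.5,29.1,-3],0]]' && python3 -m handwheel '[[8.5,[0,0,0],0],[8.5,[0,0,0],0],[8.5,[0,0,0],0]]'
cat >> h.py <<'E'
from scipy.spatial.transform import Rotation as Ro
def wpose():
    from rig import sensors
    s=sensors.observe();return np.array(s["eef_pos"]),Ro.from_euler("xyz",s["tcp_rot"],degrees=True).as_matrix()
def wat(u,v,z,pose):
    m=vision.camera_model("wrist");K=m["K"];T=m["tool_from_camera"];p,R=pose
    x,y=u-K[0,2],v-K[1,2];r=np.hypot(x,y);th=r/K[0,0];k=np.sin(th)/max(r,1e-9)
    d=R@T[:3,:3]@np.array([x*k,-y*k,-np.cos(th)]);o=p+R@T[:3,3]
    return o+d*(z-o[2])/d[2]
def wproj(P,pose):
    m=vision.camera_model("wrist");K=m["K"];T=m["tool_from_camera"];p,R=pose
    c=T[:3,:3].T@(R.T@(np.array(P)-p)-T[:3,3]);th=np.arctan2(np.hypot(c[0],c[1]),-c[2]);a=np.arctan2(-c[1],c[0])
    return K[0,2]+K[0,0]*th*np.cos(a),K[1,2]+K[0,0]*th*np.sin(a)
E
python3 - <<'E'
from h import *
import cv2,json
po=wpose();im=vision.snapshot("wrist");cv2.imwrite("pics/w1.png",im)
json.dump([po[0].tolist(),po[1].tolist()],open("p1.json","w"))
u,v=wproj((505.5,172,130),po);print(po,u,v)
u,v=int(u)-66,int(v)-50;print(u,v)
cv2.imwrite("pics/w1c.png",cv2.resize(im[max(v,0):v+100,u:u+132],None,fx=6,fy=6,interpolation=cv2.INTER_CUBIC))
E
```

```text
time: 1.15
eef_pos: [488.6, 191.0, 280.0]
tcp_rot: [-180.0, -0.0, -16.5]
force: [1.0, 0.7, -0.2]
opening: 0.997
grip_force: 0.0
time: 1.52
eef_pos: [487.2, 193.8, 280.0]
tcp_rot: [180.0, 0.0, -16.4]
force: [-0.4, -0.2, 0.1]
opening: 0.998
grip_force: 0.0
(array([487.17501941, 193.80542571, 279.9588441 ]), array([[ 9.59093997e-01, -2.83087772e-01, -1.34855765e-04],
       [-2.83087769e-01, -9.59094006e-01,  3.97158481e-05],
       [-1.40582427e-04,  8.47861321e-08, -9.99999990e-01]])) 337.7728784391513 159.5458877516233
271 109
```

View pics/w1c.png

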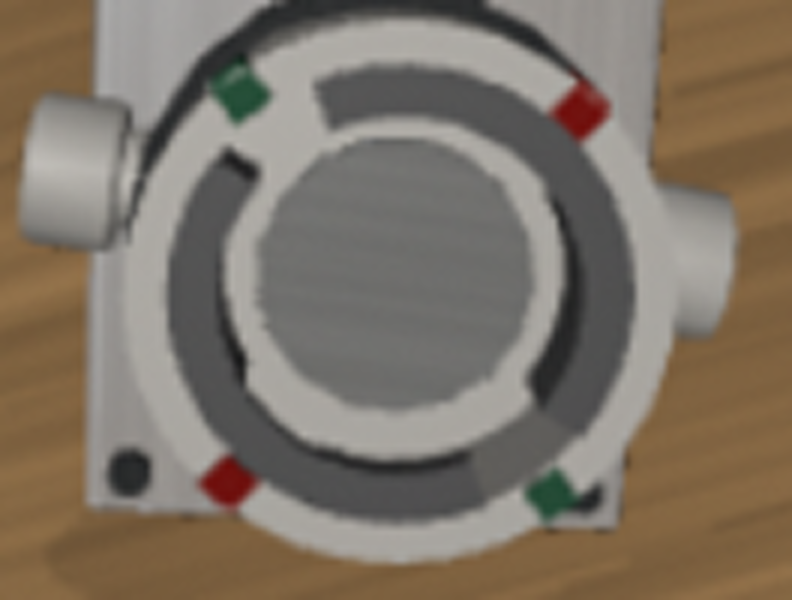

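Wrist crop (offset 271,109, scale 6): green slot marks at (240,88) and (551,494), red at (582,109) and (230,482), rim circle spanning 125–675 × 15–562, bowl empty.

```bash
python3 - <<'E'
from h import *
import json
po=[np.array(a) for a in json.load(open("p1.json"))]
f=lambda x,y:wat(271+x/6-.4,109+y/6-.4,130,po)[:2]
for a,b in [((240,88),(551,494)),((582,109),(230,482)),((125,289),(675,289)),((400,15),(400,562)),((168,293),(634,293)),((401,65),(401,522))]:
    p,q=f(*a),f(*b);d=q-p;print((p+q)/2,np.linalg.norm(d),np.degrees(np.arctan2(d[1],d[0])))
c=(f(168,293)+f(634,293))/2
for x in [(320,80),(228,150),(470,460),(575,432),(483,505),(325,130),(258,180)]:
    d=f(*x)-c;print(x,np.linalg.norm(d),np.degrees(np.arctan2(d[1],d[0])))
print(wproj((519,-174,31.5),po))
E
```

```text
[507.08971572 171.91679062] 78.78995879817943 -158.99688204178102
[506.63466886 171.68762473] 78.23689416342347 121.35357654071916
[508.24386285 171.35426932] 83.33042056223462 -106.18016458143819
[506.9306678  171.95725607] 84.63079849373531 164.3113212410108
[507.56517123 171.48598351] 70.50134131794951 -106.18301389685634
[506.51488681 171.95217468] 70.61089829991091 164.32283598535798
(320, 80) 34.23248027486864 4.9616237246568655
(228, 150) 33.75346913244626 34.07904907171829
(470, 460) 28.496036649147253 -174.12435481833052
(575, 432) 34.7246127716849 -145.3636696079607
(483, 505) 36.10341806339223 -175.23359246145804
(325, 130) 27.103983286225382 9.225200923924383
(258, 180) 27.483709239149146 35.49628181090953
(np.float64(556.387603915427), np.float64(79.11949057851788))
```

```bash
python3 -m handwheel '[[8.5,[1.7,4.3,0],0],[8.5,[3.4,8.6,0],0],[8.5,[5.1,12.9,0],-2],[8.5,[6.8,17.2,1],-4],[8.5,[8.5,21.5,2],-6],[8.5,[10.2,25.8,4],-8],[8.5,[11.9,30.1,6],-10],[8.5,[13.5,34.4,8],-11.5]]' && python3 -m handwheel '[[8.5,[0,0,0],0],[8.5,[0,0,0],0],[8.5,[0,0,0],0]]'
python3 - <<'E'
from h import *
import cv2,json
po=wpose();im=vision.snapshot("wrist");cv2.imwrite("pics/w2.png",im)
json.dump([po[0].tolist(),po[1].tolist()],open("p2.json","w"))
u,v=wproj((519,-174,31.5),po);print(po,u,v)
u,v=int(u)-80,int(v)-60;v=max(v,0);print(u,v)
cv2.imwrite("pics/w2c.png",cv2.resize(im[v:v+120,u:u+160],None,fx=5,fy=5,interpolation=cv2.INTER_CUBIC))
E
```

```text
time: 2.58
eef_pos: [519.5, -175.6, 199.7]
tcp_rot: [-180.0, -0.0, -4.9]
force: [0.0, 0.3, 1.0]
opening: 0.992
grip_force: 0.0
time: 2.95
eef_pos: [519.7, -174.1, 201.0]
tcp_rot: [-180.0, -0.1, -4.9]
force: [0.6, 0.0, -0.3]
opening: 0.993
grip_force: 0.0
(array([ 519.74616122, -174.10962849,  200.99503864]), array([[ 9.96297517e-01, -8.59563852e-02,  1.66077287e-03],
       [-8.59563190e-02, -9.96298900e-01, -1.11375601e-04],
       [ 1.66419962e-03, -3.17906875e-05, -9.99998615e-01]])) 320.07906432897664 180.143054918741
240 120
```

View pics/w2c.png

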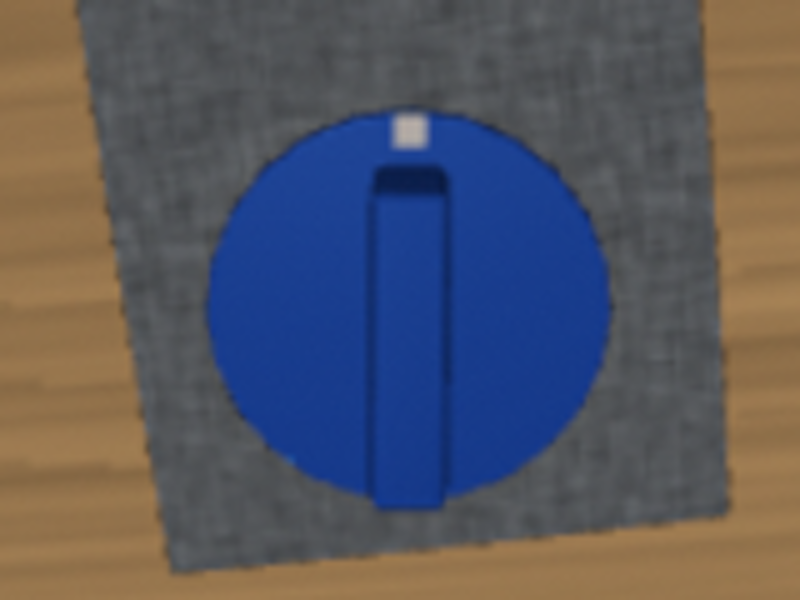

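Crop (offset 240,120, scale 5): bar top spans (374–446)×(193–508), flange 207–610 wide, dot at (411,131); bar is aligned with the tool's x.

```bash
python3 - <<'E'
from h import *
import json
po=[np.array(a) for a in json.load(open("p2.json"))]
f=lambda x,y,z:po[1].T@(wat(240+x/5-.4,120+y/5-.4,z,po)-po[0])
for a,b,z in [((410,193),(410,508),61),((374,350),(446,350),61),((207,305),(610,305),32.5),((408,107),(408,500),32.5)]:
    p,q=f(*a,z),f(*b,z);print((p+q)/2,q-p)
E
```

```text
[ -2.58286011   1.31764333 139.99089228] [-59.20733092   0.09137351  -0.09853586]
[ -1.54701825   1.31239124 139.9926163 ] [ 4.80122235e-04  1.28634949e+01 -4.08140892e-04]
[ -1.14344038   1.17888968 168.49333166] [ 9.34115299e-03  7.94940233e+01 -2.51162759e-03]
[ -2.34676807   1.06612817 168.49133266] [-80.56168277   0.08773949  -0.1340737 ]
```

```bash
python3 -m handwheel '[[6,[-0.25,0.12,4],0],[5,[-0.25,0.12,8],0],[5,[-0.25,0.12,12],0],[5,[-0.25,0.12,14],0],[5,[-0.25,0.12,14.6],0],[5,[-0.25,0.12,14.6],0],[5,[-0.25,0.12,14.6],0]]' && python3 -m handwheel '[[3,[0,0,0],0],[1,[0,0,0],0],[0.5,[0,0,0],0],[0.5,[0,0,0],0],[0.5,[0,0,0],0],[0.5,[0,0,0],0],[0.5,[0,0,0],0]]' 80
```

```text
time: 3.88
eef_pos: [517.5, -176.3, 55.6]
tcp_rot: [180.0, -0.1, -5.0]
force: [0.7, -0.3, -1.0]
opening: 0.587
grip_force: 0.0
time: 4.75
eef_pos: [516.9, -176.4, 54.6]
tcp_rot: [180.0, -0.0, -5.0]
force: [-0.6, 1.6, 4.8]
opening: 0.149
grip_force: 78.4
```

```bash
python3 -m handwheel '[[0.5,[0,0,-1],0],[0.5,[0,0,-4],0],[0.5,[0,0,-8],0],[0.5,[0,0,-12],0],[0.5,[0,-2,-16],0],[0.5,[-0.5,-6,-19],-2],[0.5,[-1.1,-10,-20],-5],[0.5,[-1.7,-14.3,-20],-9]]' && python3 -m handwheel '[[0.5,[0,0,0],0]]'; python3 - <<'E'
from h import *
p,R=wpose();print(p,Ro.from_matrix(R).as_euler("xyz",degrees=True))
d=np.array([507,171.8,255])-p;print(R.T@d)
E
```

```text
time: 5.75
eef_pos: [512.1, -31.4, 255.1]
tcp_rot: [-180.0, -0.1, 4.0]
force: [0.9, -0.1, -1.9]
opening: 0.153
grip_force: 78.0
time: 5.88
eef_pos: [511.9, -30.2, 253.8]
tcp_rot: [-180.0, 0.0, 4.2]
force: [-0.2, -0.4, -1.4]
opening: 0.151
grip_force: 78.2
[511.895508   -30.22662636 253.81927824] [-1.79969453e+02  3.56432321e-02  4.18074564e+00]
[   9.84513829 -201.84654162   -1.07923466]
```

```bash
python3 -m handwheel '[[0.5,[0.2,-4,0],-3],[0.5,[0.4,-8.5,0],-6],[0.5,[0.6,-13,0],-9],[0.5,[0.8,-17,0],-12],[0.5,[1,-20.2,0],-16.3],[0.5,[1,-20.2,0],-16.3],[0.5,[1,-20.2,0],-16.3],[0.5,[1,-20.2,0],-16.3]]'; python3 - <<'E'
from h import *
import cv2,json
po=wpose();im=vision.snapshot("wrist")
json.dump([po[0].tolist(),po[1].tolist()],open("p3.json","w"))
print(po[0],Ro.from_matrix(po[1]).as_euler("xyz",degrees=True))
P=lambda t:tuple(int(round(x)) for x in wproj(po[0]+po[1]@np.array(t),po))
print("bowl",wproj((507,171.8,130),po),"flangetop ctr",P((0,0,21)),"dot",P((35,0,21)))
cv2.imwrite("pics/w3.png",cv2.resize(im[100:400,160:480],None,fx=2.5,fy=2,interpolation=cv2.INTER_CUBIC) if 0 else cv2.resize(im[90:330,160:480],None,fx=2.5,fy=2.5,interpolation=cv2.INTER_CUBIC))
E
```

```text
time: 6.88
eef_pos: [508.5, 168.8, 254.1]
tcp_rot: [180.0, 0.0, 20.2]
force: [-0.4, 0.3, -0.8]
opening: 0.155
grip_force: 78.4
[508.46320423 168.77338644 254.10298723] [1.79984353e+02 9.02500260e-04 2.01510473e+01]
bowl (np.float64(315.6351463093662), np.float64(193.73100944993786)) flangetop ctr (319, 253) dot (319, 191)
```

View pics/w3.png

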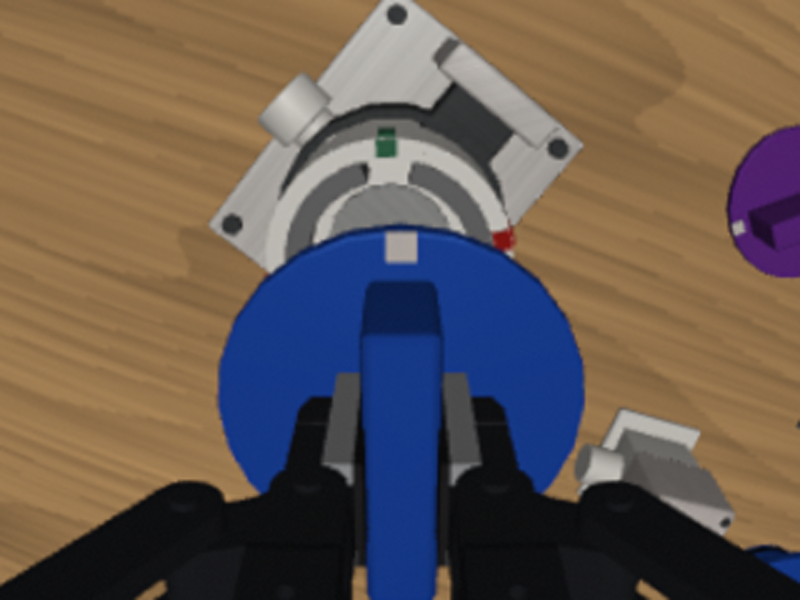

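Held cap: flange front edge at (400,227), sides 219 and 584, dot (401,247); green slot mark (386,142) — bar well aligned with the slot. Compute the in-hand offset.

```bash
python3 - <<'E'
from h import *
import json
po=[np.array(a) for a in json.load(open("p3.json"))]
def f(x,y,dz): return po[1].T@(wat(160+x/2.5-.3,90+y/2.5-.3,po[0][2]-dz,po)-po[0])
for dz in (20,21,22): print(dz,f(400,227,dz),(f(219,385,dz)+f(584,385,dz))/2,f(584,385,dz)-f(219,385,dz),f(401,247,dz))
g=wat(160+386/2.5-.3,90+142/2.5-.3,130,po)-[507,171.8,130];print(g,np.degrees(np.arctan2(g[1],g[0])))
E
```

```text
20 [40.55417059  0.12715691 19.99939668] [ 5.85377957  0.44240294 20.00002936] [-3.66639741e-02  7.76755127e+01  2.12130441e-02] [36.50998013  0.32060129 19.99951321]
21 [40.27272376  0.12642924 20.99940095] [ 5.33132959  0.44386473 21.00003802] [-3.69186148e-02  7.82149891e+01  2.13603742e-02] [36.20044536  0.32121714 20.99951829]
22 [39.99127694  0.12570156 21.99940522] [ 4.80887962  0.44532652 22.00004669] [-3.71732556e-02  7.87544655e+01  2.15077042e-02] [35.89091059  0.32183298 21.99952337]
[37.37437677 14.87872255  0.        ] 21.707479224631108
```

```bash
python3 -m handwheel '[[0.5,[0,0,2],0],[0.5,[0,0,4],0],[0.5,[0,0,5.5],0],[0.5,[0,0,6.4],0],[0.5,[0,0,6.4],0],[0.5,[0,0,6.4],0],[0.5,[0,0,6.4],0]]'; python3 - <<'E'
from h import *
p,R=wpose();print(p,Ro.from_matrix(R).as_euler("xyz",degrees=True))
d=np.array([507,171.8,172])-p;print(R.T@d)
E
```

```text
time: 7.8
eef_pos: [508.6, 170.0, 190.8]
tcp_rot: [-180.0, -0.1, 20.3]
force: [0.6, -0.6, -1.4]
opening: 0.146
grip_force: 78.4
[508.56217686 169.96716655 190.77613101] [-1.79992783e+02 -6.80836352e-02  2.02577417e+01]
[-0.85325125 -2.25799201 18.77541491]
```

```bash
python3 -m handwheel '[[0.5,[-0.1,-0.23,0],0],[0.5,[-0.1,-0.23,0.3],0],[0.5,[-0.1,-0.23,0.5],0],[0.5,[-0.1,-0.23,0.7],0],[0.5,[-0.1,-0.23,0.9],0],[0.5,[-0.1,-0.23,1.1],0],[0.5,[-0.1,-0.23,1.1],0]]'
```

```text
time: 8.68
eef_pos: [506.5, 171.6, 178.8]
tcp_rot: [180.0, 0.0, 20.3]
force: [-0.4, 0.6, -1.7]
opening: 0.148
grip_force: 78.4
```

```bash
python3 -m handwheel '[[0.5,[0,0,0.2],0],[0.5,[0,0,0.4],0],[0.5,[0,0,0.6],0],[0.5,[0,0,0.7],0],[0.5,[0,0,0.8],0],[0.5,[0,0,0.8],0]]'
```

```text
time: 9.43
eef_pos: [506.6, 171.6, 170.9]
tcp_rot: [180.0, 0.0, 20.3]
force: [0.4, 0.7, -1.2]
opening: 0.147
grip_force: 78.4
```

```bash
python3 -m handwheel '[[0.5,[0,0,0.15],0],[0.5,[0,0,0.3],0],[0.5,[0,0,0.45],0],[0.5,[0,0,0.45],0],[0.5,[0,0,0.45],0]]'
```

```text
time: 10.05
eef_pos: [506.6, 171.6, 166.6]
tcp_rot: [180.0, -0.0, 20.3]
force: [0.1, 0.5, -1.4]
opening: 0.145
grip_force: 78.4
```

```bash
python3 -m handwheel '[[0.5,[0,0,0.1],0],[0.5,[0,0,0.2],0],[0.5,[0,0,0.3],0],[0.5,[0,0,0.4],0],[0.5,[0,0,0.4],0],[0.5,[0,0,0.4],0]]'; python3 -m handwheel '[[0.5,[0,0,0.1],0],[0.5,[0,0,0.2],0],[0.5,[0,0,0.2],0],[0.5,[0,0,0.2],0]]'
```

```text
time: 10.8
eef_pos: [506.6, 171.6, 162.9]
tcp_rot: [180.0, -0.0, 20.3]
force: [-2.0, -1.5, 2.8]
opening: 0.148
grip_force: 78.9
time: 11.3
eef_pos: [506.7, 171.6, 161.4]
tcp_rot: [180.0, -0.1, 20.3]
force: [-3.6, -0.8, 6.9]
opening: 0.148
grip_force: 79.5
```

```bash
python3 -m handwheel '[[0.5,[0,0,0.1],0],[0.5,[0,0,0.2],0],[0.5,[0,0,0.3],0],[0.5,[0,0,0.38],0],[0.5,[0,0,0.38],0],[0.5,[0,0,0.38],0]]'; python3 -m handwheel '[[0.5,[0,0,0.07],0],[0.5,[0,0,0.07],0],[0.5,[0,0,0.07],0]]'
```

```text
time: 12.05
eef_pos: [506.8, 171.6, 159.0]
tcp_rot: [180.0, -0.1, 20.3]
force: [-5.7, -0.5, 12.5]
opening: 0.144
grip_force: 80.2
time: 12.42
eef_pos: [506.8, 171.6, 158.5]
tcp_rot: [180.0, -0.1, 20.3]
force: [-7.3, -0.1, 14.0]
opening: 0.151
grip_force: 80.4
```

```bash
python3 -m handwheel '[[0.5,[-0.05,-0.02,0],0],[0.5,[-0.07,-0.02,0.1],0],[0.5,[-0.07,-0.02,0.15],0],[0.5,[-0.07,-0.02,0.2],0],[0.5,[-0.07,-0.02,0.2],0],[0.5,[-0.07,-0.02,0.2],0]]'
```

```text
time: 13.18
eef_pos: [506.7, 171.6, 157.5]
tcp_rot: [180.0, -0.2, 20.3]
force: [-6.8, -0.6, 15.6]
opening: 0.146
grip_force: 80.7
```

```bash
python3 -m handwheel '[[0.5,[-0.05,-0.02,0.06],0],[0.5,[-0.07,-0.02,0.12],0],[0.5,[-0.07,-0.02,0.18],0],[0.5,[-0.07,-0.02,0.2],0],[0.5,[-0.07,-0.02,0.2],0]]'
```

```text
time: 13.8
eef_pos: [506.6, 171.6, 156.5]
tcp_rot: [179.9, -0.3, 20.3]
force: [-7.1, 0.0, 18.9]
opening: 0.149
grip_force: 81.1
```

```bash
python3 -m handwheel '[[0.5,[0,0,0],3],[0.5,[0,0,0],6],[0.5,[0,0,0],9],[0.5,[0,0,0],12],[0.5,[0,0,0],15],[0.5,[0,0,0],15]]'; python3 -c "
from rig import sensors;s=sensors.observe();print(s['ft_torque'],s['tcp_rot'],s['force'])"
```

```text
time: 14.55
eef_pos: [507.5, 171.8, 156.9]
tcp_rot: [-179.9, -0.5, 5.3]
force: [-1.1, -0.2, 17.3]
opening: 0.148
grip_force: 81.2
[-0.25168423  0.76522307 -0.02250235] [-179.93294651   -0.48610381    5.25226681] [-1.0879836  -0.20359983 17.27349618]
```

```bash
python3 -m handwheel '[[0.5,[0,0,0],5],[0.5,[0,0,0],10],[0.5,[0,0,0],15],[0.5,[0,0,0],20],[0.5,[0,0,0],25],[0.5,[0,0,0],30],[0.5,[0,0,0],30]]'; python3 -c "
from rig import sensors;s=sensors.observe();print(s['ft_torque'],s['tcp_rot'],s['force'])"
```

```text
time: 15.42
eef_pos: [507.4, 171.9, 156.9]
tcp_rot: [-179.7, -0.4, -24.8]
force: [-1.3, 0.9, 16.4]
opening: 0.144
grip_force: 81.2
[-0.0540283   0.8402981  -0.12535581] [-179.69441215   -0.37925368  -24.77442767] [-1.27305851  0.88195457 16.44769919]
```

```bash
python3 -m handwheel '[[0.5,[0,0,0.02],5],[0.5,[0,0,0.02],10],[0.5,[0,0,0.02],15],[0.5,[0,0,0.02],20],[0.5,[0,0,0.02],25],[0.5,[0,0,0.02],30],[0.5,[0,0,0.02],34.5],[0.5,[0,0,0.02],34.5]]'; python3 -c "
from rig import sensors;s=sensors.observe();print(s['ft_torque'],s['tcp_rot'],s['force'])"
```

```text
time: 16.42
eef_pos: [507.3, 171.9, 156.7]
tcp_rot: [-179.6, -0.1, -59.3]
force: [-2.8, -0.2, 17.8]
opening: 0.15
grip_force: 81.2
[-0.01975453  1.13469416 -0.0368493 ] [-1.79550565e+02 -1.29427806e-01 -5.92661377e+01] [-2.77565624 -0.20818771 17.75658285]
```

Now let it rise into the pockets (about 3.5 mm, plus the arm's give).

```bash
python3 -m handwheel '[[0.5,[0,0,-0.1],0],[0.5,[0,0,-0.2],0],[0.5,[0,0,-0.3],0],[0.5,[0,0,-0.4],0],[0.5,[0,0,-0.5],0],[0.5,[0,0,-0.5],0],[0.5,[0,0,-0.5],0]]'; python3 -c "
from rig import sensors;s=sensors.observe();print(s['ft_torque'],s['tcp_rot'],s['force'])"
```

```text
time: 17.3
eef_pos: [507.2, 171.9, 159.9]
tcp_rot: [-179.6, -0.1, -59.2]
force: [1.4, -0.0, 9.6]
opening: 0.147
grip_force: 80.1
[ 0.08127603 -0.42447629 -0.07277632] [-1.79608890e+02 -1.05719170e-01 -5.92380115e+01] [ 1.37279617e+00 -3.47278311e-03  9.61776990e+00]
```

```bash
python3 -m handwheel '[[0.5,[0,0,-0.05],0],[0.5,[0,0,-0.1],0],[0.5,[0,0,-0.15],0],[0.5,[0,0,-0.2],0],[0.5,[0,0,-0.2],0],[0.5,[0,0,-0.2],0]]'; python3 -c "
from rig import sensors;s=sensors.observe();print(s['ft_torque'],s['tcp_rot'],s['force'])"
```

```text
time: 18.05
eef_pos: [507.1, 171.9, 161.0]
tcp_rot: [-179.7, -0.1, -59.2]
force: [2.6, -0.1, 7.3]
opening: 0.148
grip_force: 79.5
[ 0.14539535 -1.14133251  0.0407266 ] [-1.79650665e+02 -9.14548742e-02 -5.92430479e+01] [ 2.64672774 -0.11492261  7.34512354]
```

```bash
python3 -m handwheel '[[0.5,[0,0,-0.05],0],[0.5,[0,0,-0.1],0],[0.5,[0,0,-0.15],0],[0.5,[0,0,-0.15],0],[0.5,[0,0,-0.15],0]]'; python3 -c "
from rig import sensors;s=sensors.observe();print(s['ft_torque'],s['tcp_rot'],s['force'])"
```

```text
time: 18.68
eef_pos: [507.0, 171.9, 161.1]
tcp_rot: [-179.7, -0.1, -59.3]
force: [7.4, 0.2, 1.5]
opening: 0.151
grip_force: 78.7
[ 0.24013276 -2.70754694 -0.05022832] [-1.79714068e+02 -7.06840019e-02 -5.92594650e+01] [7.39512324 0.17501256 1.45914066]
```

Height stopped at 161.1 while the load fell: the lugs are seated in the pockets. Release and retreat.

```bash
python3 -m handwheel '[[2,[0,0,0],0],[3,[0,0,0],0],[4,[0,0,0],0],[5,[0,0,0],0],[5,[0,0,-0.5],0],[5,[0,0,-3],0],[5,[0,0,-7],0],[5,[0,0,-12],0]]' && python3 -m handwheel '[[5,[-4,0,0],0],[5,[-4,0,0],0],[5,[-4,0,0],0]]'; python3 - <<'E'
from h import *
import cv2
po=wpose();im=vision.snapshot("wrist");b=vision.snapshot("side");a=vision.snapshot("scene")
u,v=map(int,wproj((507,171.8,135),po));print(u,v)
v=max(v,60)
c=lambda im,x,y,w,h:cv2.resize(im[y:y+h,x:x+w],(396,396),interpolation=cv2.INTER_CUBIC)
cv2.imwrite("pics/end.png",np.hstack([c(im,u-75,v-60,150,150),c(b,250,140,66,66)]))
for n in("scene","side"): print(n,proj(n,(507,171.8,161.5)))
cv2.imwrite("pics/scene9.png",a)
E
```

```text
time: 19.68
eef_pos: [504.7, 171.3, 281.1]
tcp_rot: [179.9, -0.0, -59.2]
force: [0.4, 0.8, 0.8]
opening: 0.582
grip_force: 0.0
time: 20.05
eef_pos: [484.6, 205.9, 280.3]
tcp_rot: [180.0, -0.0, -59.2]
force: [-0.2, -0.0, -0.4]
opening: 0.587
grip_force: 0.0
318 141
scene (np.float64(377.5322880930829), np.float64(182.55539181202502))
side (np.float64(282.50237450763007), np.float64(161.14226148092837))
```

View pics/end.png

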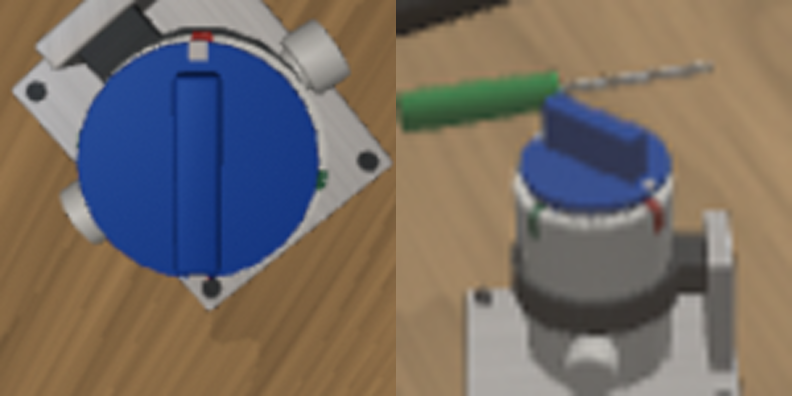

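The cap sits level and centred, and its white dot lines up with the red pocket mark at (200,40), so it is locked and free of the gripper. Handing in.

```bash
python3 -c "
from rig import ctrl;print(ctrl.close_job())"
```

```text
the job is handed in; nothing more can be done
None
```

The job is handed in: the small blue cap is locked in the bowl's neck and released, with its lugs risen into the pockets, at about 20 s and with a wrist force of about 20 N at most; no verdict came back.

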